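Hook, draw out and lock the tape measure

TASK

Mark off a 15 cm strip on the thin board in front of the open instrument case with the spring tape measure: hook the tape's end over the case's front wall from inside, back the tape measure straight away from the case until 15 cm of tape is out, then press it firmly but gently (about 12 to 20 N) down on the board so that its lock sole goes in, and let go. The tape must stay out, locked and hooked; do not jerk the tape, drag the instrument case along or disturb the vial and the dropper bottle beside the board.

Things in the scene. Friction and masses are not known exactly. Their poses are not given: they have to be found in the camera images.
- tape_center (a point): Centre of the shell of the loose spring tape measure: grey rounded block 66 mm long (x, nose at +x), 38 mm wide (y: grip across this), 66 mm high, 0.35 kg, standing upright, underside of the shell 33 mm below this point. A black rubber lock sole (58 x 32 mm) projects 6 mm below the shell when unlocked: this point is then 39 mm above the worktop.
- tape_hook (a point): Lower end of the tape's steel end hook, on its inner face (toward the nose). The tape is a stiff white ribbon, 16 x 2 mm, its underside 1 mm below tape_center; the hook plate, 18 mm wide, 2.5 mm thick, ends 21 mm below the tape's underside. Fully drawn in, the hook's inner face is 30 mm in front of the nose, 63 mm in front of tape_center. Axes as tape_center.
- tape_blade (a joint): How far the tape is drawn out, in m: 0 = drawn in (30 mm of tape showing from nose to hook's inner face), 0.12 = 15 cm of tape showing, end stop at 0.15. A spring pulls it in with 2.2 N at 0, 3.1 N at 0.12.
- lock_sole (a joint): How far the lock sole is pushed in, in m: 0 = out (tape runs freely), 0.003 or more = in (tape clamped), 0.004 = end of its travel. Pressing the tape measure down on the board with 6 to 9 N starts it in; after 3 to 4 mm it meets a hard stop and stays in by itself. Press with 12 to 20 N in all.
- case_rim (a point): Middle of the top edge of the front wall of the open steel instrument case (206 x 83 mm, lid standing open at the back). The wall is 2 mm thick, straight for 200 mm along its x, top edge 31 mm above the worktop. Its y axis points level out of the front, roughly toward the robot; inside (-y) the case is 72 mm deep, its floor 29 mm below this point, with forceps on it.
- instrument_case: The same case; origin at the centre of its underside, z up, the front wall toward its +y. Loose, 1.8 kg.
- vial: Bystander: small clear vial with dark cap, 29 mm across, 74 mm tall, loose, in front of the case to the left of the board. Origin at the centre of its underside.
- dropper: Bystander: white dropper bottle, 29 mm across, 120 mm tall, loose, in front of the case to the right of the board. Origin at the centre of its underside.
- board: Thin grey board, 110 mm wide (its x) and 220 mm long (its y, away from the case), lying in front of the case's front wall, centred on the strip. The origin lies at the level of the worktop (z = 0) under its centre. The top stands 1 to 9 mm above the worktop: this height differs each time and is not measured, so feel for it.

How it is judged:
By the outcome, as a careful person would: the job done as asked, in the order asked, and still so for the second after the job is handed in, with the robot touching nothing.
It also fails if it takes over 64 s, if anything falls off the work surface, if the arm or the gripper's body presses on something with over 40 N, if the wrist force passes 120 N, or if a joint passes its speed limit or range.

ROBOT

A 7-joint arm with a two-finger parallel gripper is mounted at the origin on a cart in front of the work surface, level with it; the furniture and walls round the work are solid. World frame = base frame: x ahead of the robot, y to its left, z up, the work surface at z = 0. Lengths are in m, angles in rad, forces in N, time in s.
With the tool pointing down it reaches from about 0.4 to 0.85 m from the base axis. Payload 4.5 kg.
Tool frame: the origin (TCP) lies on the centre line of the jaws, within the pads' length; the fingertips stand r.tips_ahead ahead of it and the grasp point (between the pads) is the TCP (r.tips_ahead is the distance from the TCP to the fingertips, in m); z points along the fingers, y is the direction in which the jaws open and shut (so a half turn about z gives the same grasp; the last joint's range is limited). The gripper opens to 88 mm and grips with 3 to 60 N. Pads are 18 mm wide; open, the fingers measure 123 mm over their backs; the gripper's body (75 mm by 187 mm) begins 45 mm behind the grasp point.
Start: joints at [1.165, 0.689, -0.195, 1.565, 0.157, 0.902, -0.215], TCP at [0.266, -0.566, 0.258] pointing down, gripper open.
Joint ranges: [-3.01, 3.01], [-0.46, 2.08], [-1.47, 1.51], [0.13, 2.56], [-1, 4.14], [0.04, 2.09], [-2.66, 2.66]. Speed limits (rad/s): [2.57, 2.57, 3.14, 3.14, 3.14, 3.14, 3.14].

INTERFACE

Orientations are given as a unit quaternion [x, y, z, w].
In Python, from plant import r gives the robot as it stands.
- The arm moves only by the shell command python3 -m inch 'ROWS' [FORCE]. ROWS is JSON, a list of rows, each a list of 5 numbers: the shift along the world's x, y, z in units of 25 mm (1.0 is 25 mm), then the turn about the world's z in units of 6 degrees (1.0 is 6 degrees), then the finger opening in mm, from 0 to 88.1. A call has 1 to 5 rows; each row shifts and turns the commanded pose from where the row before left it; what a row does not reach is not made up. A row lasts 1/10 s, in which the tool goes at most 50 mm and 8.59 degrees, less where a joint would pass 70% of its speed; a pose out of reach is approached as far as the arm can. A call is refused whole if a number of a shift passes 1 or a number of a turn 1, either way. A call with a gripper value outside its range is refused whole. The fingers move at their own pace and stop on an object; FORCE is the grip in N (left out, the last holds). Time passes only in rows, so rows that do not move let the fingers close. It gives the time, the measured TCP pose, the force and the opening at its end, in the units of the state.
- r.get_state(): the state, without advancing time (a new reading comes with each control period).
- r.snapshot(name): name is "side" or "top"; returns a dict with "pixels" (384x512x3 uint8, red, green, blue), "range_z" (384x512 float32, m along the optical axis (not along the pixel's ray), 0 where there is no reading), "K" (3x3 intrinsics, pixels), "position" and "attitude" of the camera in the world. Camera axes: x right, y up, looking along -z (the intrinsics and any distortion apply to the point x, -y, -z); pixel columns grow to the right and rows downward; lengths in m; the calibration is good to about 2 mm. A picture is of the moment at which its call begins.
- r.finish_job(): hands the job in, once; it reports no verdict.
The state is a dict: "clock": time; "q": joint angles; "qd": joint speeds; "joint_torque": joint torques, N m; "tool_pos": TCP position; "eef_rot": TCP orientation; "contact_force": force on the tool from outside, world axes, zero at the start; "moment": the same for the moment, N m; "opening": opening from 0.0 (shut) to 1.0 (fully open).
Only numpy, scipy, OpenCV 4.12 (cv2) and the standard library are available. Lean on these libraries where they do the work, as an engineer would, in place of code of your own. Each camera call takes 0.05 s, during which the arm holds its last target. There are 200 camera calls.

## Working session

There is one attempt and no reset: what is moved stays moved. The work goes in short steps, Python scripts to look and compute and a shell command to move; the robot and the scene stay as the last step left them, time stands still between calls to the robot, and variables do not carry over. Pictures are saved under pics/ and viewed, about 8 in all and at most 12, crops included, and the job is handed in when it is done.

```bash
ls; mkdir -p pics; cat > h.py <<'E'
import numpy as np, cv2
from scipy.spatial.transform import Rotation as R
from plant import r
def cam(n):
    s=r.snapshot(n); return s
def rot(s):
    a=np.array(s["attitude"],float)
    return a if a.shape==(3,3) else R.from_quat(a).as_matrix()
def cloud(s):
    K=s["K"];z=s["range_z"];v,u=np.mgrid[:z.shape[0],:z.shape[1]]
    p=np.stack([(u-K[0,2])/K[0,0]*z,-(v-K[1,2])/K[1,1]*z,-z],-1)
    P=p@rot(s).T+np.array(s["position"]); P[z==0]=np.nan; return P
E
python3 - <<'E'
from h import *
for n in("side","top"):
    s=cam(n);cv2.imwrite(f"pics/{n}0.png",s["pixels"][...,::-1]);np.savez(f"{n}0.npz",**s)
    print(n,s["K"],s["position"],s["attitude"],[k for k in s])
print(r.get_state(), r.tips_ahead)
E
```

```text
pics
side [[460.36249718   0.         253.3070753 ]
 [  0.         460.36249718 190.02789058]
 [  0.           0.           1.        ]] [0.36585266 0.86128943 0.61518839] [-0.06121844  0.49845838  0.85895225 -0.09996287] ['pixels', 'range_z', 'K', 'position', 'attitude']
top [[378.62198487   0.         256.88872447]
 [  0.         378.62198487 194.09117494]
 [  0.           0.           1.        ]] [ 0.43488056 -0.09323305  0.94556957] [ 0.06526135 -0.07593169 -0.69356052  0.71340671] ['pixels', 'range_z', 'K', 'position', 'attitude']
{'clock': 0.1, 'q': array([ 1.16478568,  0.68989927, -0.19451338,  1.5661953 ,  0.15728617,
        0.90251112, -0.2150995 ]), 'qd': array([ 0.00107945, -0.00090042, -0.00069462, -0.00094131, -0.00135902,
        0.00127941,  0.00083801]), 'joint_torque': array([-3.11642478e-03, -5.28501928e+01, -1.27142161e+00, -1.53838652e+01,
       -5.25320380e-02,  1.98399321e-03,  7.96419016e-06]), 'tool_pos': array([ 0.26584656, -0.56506812,  0.25700248]), 'eef_rot': array([ 9.75911505e-01,  2.18165246e-01, -2.31416931e-04, -7.78588292e-04]), 'contact_force': array([-0.77688773, -0.40504019, -0.21783249]), 'moment': array([-0.02616777,  0.00432151,  0.01660691]), 'opening': 1.0021721864496527} 0.019
```

View pics/top0.png

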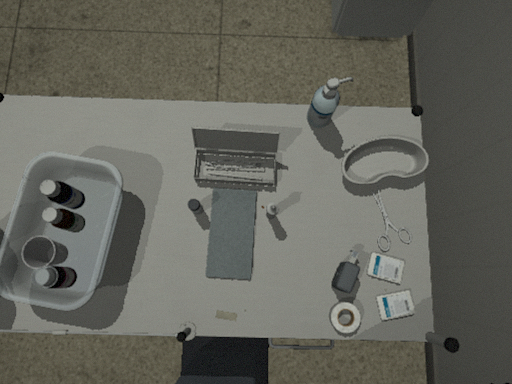

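View pics/side0.png

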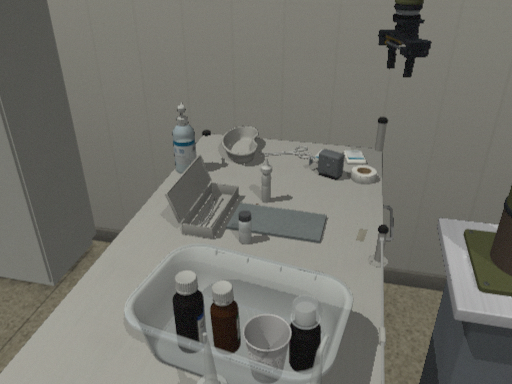

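Top view: the tape measure is at about (346,275), its nose up and slightly right with the hook at (354,252). The case is at (236,168) with its front wall at row ~187, the board at (232,235), the vial at (195,206) and the dropper at (270,210). Next I measure them.

```bash
python3 - <<'E'
from h import *
s=dict(np.load("top0.npz"));P=cloud(s);px=s["pixels"]
print("table z",np.nanmedian(P[300:325,60:170,2]),np.nanmedian(P[280:320,270:320,2]), "board z",np.nanmedian(P[210:265,220:245,2]))
def rect(m,box,name):
    mm=np.zeros_like(m);u0,v0,u1,v1=box;mm[v0:v1,u0:u1]=m[v0:v1,u0:u1]
    p=P[mm]; 
    c,sz,a=cv2.minAreaRect((p[:,:2]*1000).astype(np.float32))
    print(name,len(p),"c",np.round(c,1),"sz",np.round(sz,1),"a",round(a,1),"z",np.round(np.nanpercentile(p[:,2],[5,50,95]),4))
    return p
Z=np.nan_to_num(P[...,2])
rect(Z>.055,(325,240,370,300),"tape top")
p=rect((Z>.025)&(Z<.05),(325,240,370,262),"ribbon/hook");
rect(Z>.05,(183,190,206,225),"vial")
rect(Z>.05,(258,195,285,225),"dropper")
g=px.astype(int)
bm=(np.abs(Z-.004)<.012)&(g.sum(2)<330)&(g[...,2]>=g[...,0])
rect(bm&(cv2.erode(bm.astype(np.uint8),np.ones((3,3)))>0),(206,192,258,282),"board")
# case front rim: rows
rim=(Z>.022)&(Z<.045)
for u in range(200,276,6):
    v=np.where(rim[160:195,u])[0]
    if len(v): q=P[160+v.max(),u]; print(u,160+v.max(),np.round(q,4))
# crop montage
a=cv2.resize(px[120:230,180:300],None,fx=4,fy=4,interpolation=cv2.INTER_CUBIC)
b=cv2.resize(px[235:310,315:380],None,fx=4,fy=4,interpolation=cv2.INTER_CUBIC)
o=np.zeros((440,480+260,3),np.uint8);o[:440,:480]=a;o[:300,480:]=b
cv2.imwrite("pics/crop1.png",o[...,::-1])
for v in range(244,292,3): print(v,[int(1000*z) for z in Z[v,332:366:2]])
E
```

```text
table z 0.000908150921809403 0.0007961152592605991 board z 0.009827018904004059
tape top 523 c [ 426.7 -315.2] sz [40.5 66.2] a 65.3 z [0.0628 0.0719 0.0749]
ribbon/hook 82 c [ 474.  -335.6] sz [17.5 27.9] a 67.3 z [0.0375 0.0411 0.0442]
vial 137 c [582.1  44.6] sz [26.6 26.3] a 48.9 z [0.0547 0.0745 0.0775]
dropper 138 c [ 573.7 -138.1] sz [27.3 26.4] a 43.6 z [0.0607 0.1008 0.1174]
board 3588 c [526.1 -45. ] sz [101.1 213.9] a 86.5 z [0.0071 0.0098 0.0125]
200 179 [0.6553 0.0378 0.0273]
206 179 [0.6544 0.0223 0.0327]
212 179 [0.6555 0.0077 0.0302]
218 180 [ 0.6543 -0.0069  0.0266]
224 180 [ 0.6537 -0.0221  0.0309]
230 181 [ 0.653  -0.0367  0.025 ]
236 181 [ 0.652 -0.052  0.031]
242 181 [ 0.652  -0.0669  0.033 ]
248 182 [ 0.6518 -0.0817  0.0251]
254 182 [ 0.6512 -0.0967  0.0293]
260 183 [ 0.6502 -0.1117  0.0249]
266 183 [ 0.6495 -0.1265  0.03  ]
272 183 [ 0.6499 -0.1414  0.0302]
244 [2, 0, 2, 0, 3, 4, 1, 0, 0, 0, 3, 2, 0, 2, 1, 3, 1]
247 [0, 0, 0, 0, 0, 1, 0, 0, -1, 2, 0, 0, 0, 1, 0, 1, 0]
250 [2, 1, 1, 4, 1, 0, 2, 1, 0, 0, 40, 1, -1, 0, -1, 2, 0]
253 [0, 2, -1, 0, 0, -1, 0, 4, 1, 0, 41, 41, 40, 38, 1, 2, 1]
256 [0, 1, 0, 0, 0, 0, 2, 5, 5, 40, 40, 43, 43, 2, 0, 0, 0]
259 [2, 3, 0, 0, -1, 0, 0, 2, 41, 39, 43, 39, 3, 1, 2, 3, 1]
262 [-1, 0, -2, 1, 4, 30, 55, 72, 69, 40, 41, 43, 1, 2, 4, 0, 2]
265 [-2, 0, 1, 1, 35, 55, 67, 72, 73, 71, 73, 69, 1, 0, 0, -1, 1]
268 [0, 2, 2, 31, 52, 68, 73, 73, 69, 73, 70, 72, 69, 69, 0, 2, -1]
271 [1, 0, 22, 46, 62, 73, 71, 72, 72, 72, 72, 73, 73, 71, 0, -1, 2]
274 [0, 10, 38, 57, 66, 72, 71, 74, 73, 72, 73, 74, 69, 0, 0, 0, -1]
277 [3, 26, 48, 63, 72, 74, 74, 72, 73, 75, 73, 73, 69, 5, 0, 0, 5]
280 [13, 43, 61, 68, 69, 71, 73, 73, 73, 71, 73, 71, 3, 1, 2, 2, 0]
283 [24, 49, 68, 70, 68, 73, 72, 73, 70, 74, 70, 66, 2, 3, 0, 0, -1]
286 [28, 52, 67, 72, 73, 75, 71, 72, 73, 75, 73, 1, 2, -4, 0, 2, 0]
289 [0, 2, 19, 58, 68, 70, 71, 71, 72, 71, 2, 2, 1, 1, 0, 2, -1]
```

View pics/crop1.png

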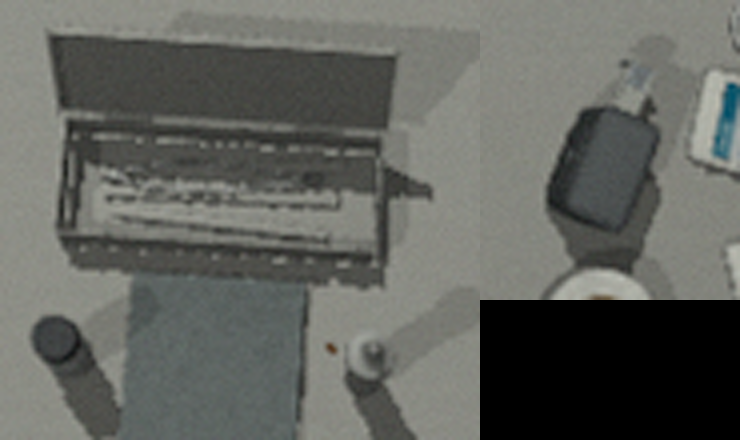

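Crop: the tape's nose points up-right and the case's front wall is slightly oblique, with the board square to it. The tape heading is about -24° and the board top looks about 9 mm high. One refinement of the case, board and tape, and I start the approach in the same turn.

```bash
python3 - <<'E'
from h import *
s=dict(np.load("top0.npz"));P=cloud(s);Z=np.nan_to_num(P[...,2]);px=s["pixels"].astype(int)
def ln(p,n): # fit x=f(y) robust
    l=cv2.fitLine((p[:,:2]*1000).astype(np.float32),cv2.DIST_HUBER,0,.01,.01).ravel();print(n,"dir deg",np.degrees(np.arctan2(l[1],l[0]))%180,"pt",l[2:],len(p))
m=np.zeros_like(Z,bool);m[262:295,330:366]=Z[262:295,330:366]>.066
p=P[m];print("tape",cv2.minAreaRect((p[:,:2]*1000).astype(np.float32)),p.mean(0))
m=np.zeros_like(Z,bool);m[120:190,188:282]=Z[120:190,188:282]>.022
p=P[m];print("case+lid",cv2.minAreaRect((p[:,:2]*1000).astype(np.float32)))
L=[];T=[]
for u in range(200,274):
    v=np.where(Z[120:195,u]>.1*0+.05)[0]
    if len(v):T.append(P[120+v.min(),u])
    v=np.where(Z[165:195,u]>.022)[0]
    if len(v):L.append(P[165+v.max(),u])
ln(np.array(T),"lid top");ln(np.array(L),"front rim"); print(np.mean(L,0),np.array(T)[:,2].max())
# front rim extents in y
q=P[170:186,185:285].reshape(-1,3);q=q[(q[:,2]>.024)&(q[:,2]<.04)&(q[:,0]<.668)];print("rim y",q[:,1].min(),q[:,1].max())
b=(px.sum(2)<330)&(Z<.016)&(Z>.005)
l=[];g=[]
for v in range(215,265,2):
    u=np.where(b[v,200:265])[0]; l.append(P[v,200+u.min()]);g.append(P[v,200+u.max()])
ln(np.array(l),"board L");ln(np.array(g),"board R")
E
python3 -m inch '[[0.6,1,0,-1,88],[0.6,1,0,-1,88],[0.6,1,0,-1,88],[0.6,1,0,-1,88],[0.7,1,0,-1,88]]'
```

```text
tape ((426.6284484863281, -315.2677917480469), (40.40740203857422, 65.49127960205078), 64.59407043457031) [ 0.42657908 -0.31411757  0.07188725]
case+lid ((705.9525146484375, -46.33172607421875), (205.45260620117188, 108.91398620605469), 88.25946807861328)
lid top dir deg 88.1828 pt [758.3141   -50.163036] 74
front rim dir deg 88.03905 pt [652.32587  -53.187756] 74
[ 0.65233093 -0.05309058  0.02771596] 0.11225163990041531
rim y -0.14392322517175615 0.054813697703637476
board L dir deg 178.08264 pt [508.31876   10.258981] 25
board R dir deg 178.21547 pt [508.0206   -96.209496] 25
clock: 0.6
tool_pos: [0.3436, -0.4394, 0.2574]
eef_rot: [0.999, -0.044, -0.0, -0.0]
contact_force: [-0.4, -0.3, -0.6]
opening: 0.999
```

```bash
python3 -m inch '[[0.6,1,0,-1,88],[0.7,1,0,-1,88],[0.7,1,0,-1,88],[0.7,1,0,-0.2,88],[0.6,1,0,0,88]]'; python3 -m inch '[[0,0,0,0,88],[0,0,0,0,88]]'
```

```text
clock: 1.1
tool_pos: [0.4269, -0.3141, 0.2575]
eef_rot: [0.978, -0.208, -0.0, -0.0]
contact_force: [0.8, -0.8, 0.9]
opening: 0.996
clock: 1.3
tool_pos: [0.4262, -0.3151, 0.2575]
eef_rot: [0.978, -0.207, -0.0, 0.0]
contact_force: [-0.4, -0.5, 0.5]
opening: 1.0
```

```bash
python3 -m inch '[[0,0,-1,0,88],[0,0,-1,0,88],[0,0,-1,0,88],[0,0,-1,0,88],[0,0,-1,0,88]]'; python3 -m inch '[[0,0,-1,0,88],[0,0,-0.8,0,88],[0,0,-0.4,0,88],[0,0,-0.34,0,88],[0,0,0,0,88]]'
python3 -m inch '[[0,0,0,0,36],[0,0,0,0,36],[0,0,0,0,36],[0,0,0,0,36],[0,0,0,0,36]]' 40;  python3 -m inch '[[0,0,0,0,34],[0,0,0,0,34],[0,0,0,0,34]]' 40; python3 -c "
from h import *
for n in('side','top'):
    s=cam(n);np.savez(n+'1.npz',**s)
    im=s['pixels'][...,::-1]; im=im[130:220,270:400] if n=='side' else im[230:310,300:400]
    cv2.imwrite('pics/g_'+n+'.png',cv2.resize(im,None,fx=4,fy=4))
"
```

```text
clock: 1.8
tool_pos: [0.4249, -0.3174, 0.1318]
eef_rot: [0.978, -0.209, -0.0, 0.001]
contact_force: [-0.2, 0.3, 0.2]
opening: 0.999
clock: 2.3
tool_pos: [0.4255, -0.316, 0.0687]
eef_rot: [0.978, -0.208, -0.0, 0.0]
contact_force: [-0.3, -0.2, 0.5]
opening: 0.998
clock: 2.8
tool_pos: [0.4263, -0.3156, 0.0695]
eef_rot: [0.978, -0.208, 0.0, 0.0]
contact_force: [-0.2, 0.1, -0.6]
opening: 0.572
clock: 3.1
tool_pos: [0.4261, -0.3156, 0.0693]
eef_rot: [0.978, -0.208, 0.0, 0.0]
contact_force: [-0.9, -1.4, 0.8]
opening: 0.432
```

View pics/g_side.png

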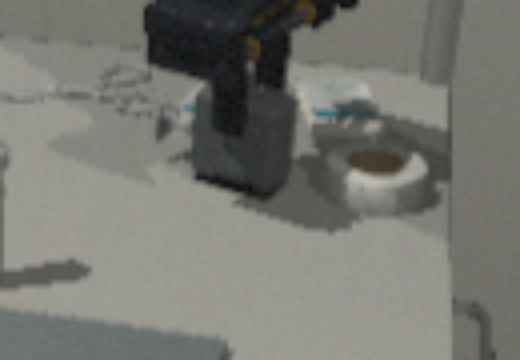

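The fingers straddle the upper part of the shell, and the opening reads 38 mm, which matches its width. Lift and carry.

```bash
python3 -m inch '[[0,0,0,0,25],[0,0,0.2,0,25],[0,0,0.6,0,25],[0,0,0.8,0,25],[0,0,0.4,0,25]]' 45; python3 -m inch '[[0,0.4,0,0.4,25],[0,0.8,0,0.7,25],[0,1,0,0.8,25],[0,1,0,0.8,25],[0,1,0,0.8,25]]';python3 -m inch '[[0,1,0,0.2,25],[0,1,0,0,25],[0,1,0,0,25],[0.4,1,0,0,25],[0.6,1,0,0,25]]';python3 -m inch '[[0.8,0.8,0,0,25],[0.8,0.6,0,0,25],[0.6,0.3,0,0,25],[0.4,0,0,0,25],[0,0,0,0,25]]';python3 -m inch '[[0,0,0,0,25],[0,0,0,0,25]]'; python3 - <<'E'
from h import *
st=r.get_state();print(st['tool_pos'],R.from_quat(st['eef_rot']).as_matrix()[:,0],st['contact_force'],st['opening'])
for n in('side','top'):
    s=cam(n);np.savez(n+'2.npz',**s)
    im=s['pixels'][...,::-1]; cv2.imwrite('pics/c_'+n+'.png',cv2.resize(im[100:260,150:370] if n=='side' else im[120:290,170:320],None,fx=3,fy=3))
E
```

```text
clock: 3.7
tool_pos: [0.4263, -0.3155, 0.1203]
eef_rot: [0.978, -0.208, 0.0, 0.0]
contact_force: [0.1, 0.4, -2.7]
opening: 0.426
clock: 4.2
tool_pos: [0.4255, -0.2084, 0.1185]
eef_rot: [1.0, -0.023, -0.001, -0.001]
contact_force: [0.6, -1.2, -3.3]
opening: 0.426
clock: 4.7
tool_pos: [0.4493, -0.0837, 0.1185]
eef_rot: [1.0, -0.015, -0.002, -0.0]
contact_force: [0.3, 0.2, -3.3]
opening: 0.433
clock: 5.2
tool_pos: [0.5169, -0.0427, 0.1187]
eef_rot: [1.0, -0.015, 0.0, 0.0]
contact_force: [-1.1, 0.1, -3.8]
opening: 0.433
clock: 5.4
tool_pos: [0.5145, -0.0439, 0.119]
eef_rot: [1.0, -0.016, -0.001, 0.0]
contact_force: [0.5, 0.5, -3.7]
opening: 0.427
[ 0.51454548 -0.04391544  0.11897681] [ 0.99946422 -0.03264869 -0.00231131] [ 0.46459644  0.54341849 -3.70961791] 0.42683235602933706
```

View pics/c_side.png

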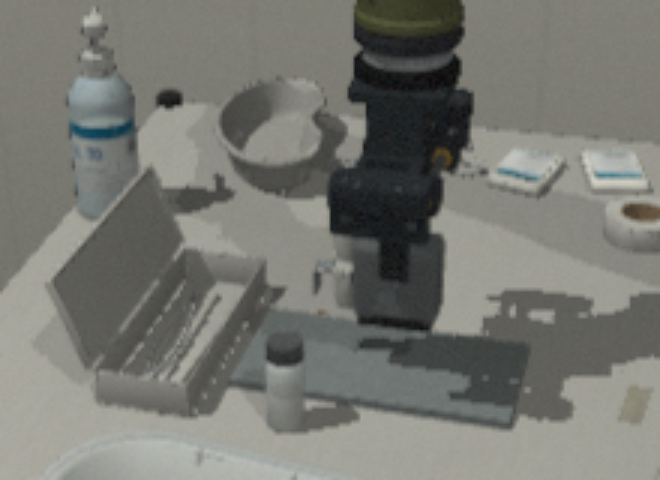

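The tape hangs upright with its hook toward the case at crop (320,275). Weight reads 3.5 N, as expected. Next I measure the hook in hand and the rim from both views' depth.

```bash
python3 - <<'E'
from h import *
t=np.array([.5145,-.0439]);d=np.array([.99947,-.0326]);n=np.array([.0326,.99947])
for nm in('side2','top2'):
    s=dict(np.load(nm+'.npz'));P=cloud(s).reshape(-1,3);P=P[~np.isnan(P[:,0])]
    a=(P[:,:2]-t)@d;b=(P[:,:2]-t)@n
    m=(a>.036)&(a<.09)&(abs(b)<.03)&(P[:,2]>.045)&(P[:,2]<.12)
    print(nm,m.sum(),"hook a pct",np.percentile(a[m],[1,5,50,95,99]),"b",np.percentile(b[m],[2,50,98]),"z",np.percentile(P[m,2],[2,50,98]))
    m=(a>.12)&(a<.16)&(abs(b)<.03)&(P[:,2]>.026)&(P[:,2]<.036);print("rim",m.sum(),np.percentile(a[m],[2,10,50,90,98]) if m.sum() else 0,P[m,2].max() if m.sum() else 0)
    m=(a>-.1)&(a<.1)&(abs(b)<.04)&(P[:,2]<.03);print("board z",np.median(P[m,2]))
    m=(a<-.2)&(a>-.25)&(P[:,2]<.01)&(abs(b)<.2);print("table z",np.median(P[m,2]))
E
```

```text
side2 73 hook a pct [0.03859208 0.03999337 0.05796923 0.06737372 0.0676713 ] b [-0.00536546  0.00649722  0.01176992] z [0.06827534 0.08916269 0.09177238]
rim 22 [0.13857544 0.13867143 0.13927448 0.13967657 0.14065145] 0.032443893443522276
board z 0.008670328277778694
table z -8.52297704889704e-06Traceback (most recent call last):
  File "<stdin>", line 7, in <module>
    return _quantile_unchecked(
        a, q, axis, out, overwrite_input, method, keepdims, weights)
    return _ureduce(a,
                    func=_quantile_ureduce_func,
    ...<5 lines>...
                    overwrite_input=overwrite_input,
                    method=method)
    r = func(a, **kwargs)
    result = _quantile(arr,
                       quantiles=q,
    ...<2 lines>...
                       out=out,
                       weights=wgt)
    slices_having_nans = np.isnan(arr[-1, ...])
                                  ~~~^^^^^^^^^
IndexError: index -1 is out of bounds for axis 0 with size 0
```

```bash
python3 -m inch '[[0.4,-0.01,0,0,25],[0.9,-0.03,0,0,25],[0.9,-0.03,0,0,25],[0.8,-0.03,0,0,25],[0.4,-0.01,0,0,25]]'; python3 -m inch '[[0,0,0,0,25],[0,0,-0.4,0,25],[0,0,-0.4,0,25],[0,0,0,0,25],[0,0,0,0,25]]'; python3 - <<'E'
from h import *
for nm in('top0','side0'):
    P=cloud(dict(np.load(nm+'.npz'))).reshape(-1,3);P=P[(abs(P[:,0]-.574)<.03)&(abs(P[:,1]+.138)<.03)]
    for a in(.02,.06,.08,.09,.1,.105,.11,.115):
        q=P[(P[:,2]>a)&(P[:,2]<a+.01+.02*(a<.05))]
        if len(q):print(nm,a,len(q),np.round(np.r_[q.min(0)[:2],q.max(0)],3))
st=r.get_state();print(st['tool_pos'],R.from_quat(st['eef_rot']).as_matrix()[:,0],st['contact_force'])
s=cam('side');np.savez('side3.npz',**s);cv2.imwrite('pics/h1.png',cv2.resize(s['pixels'][120:260,150:350,::-1],None,fx=4,fy=4))
E
```

```text
clock: 6.0
tool_pos: [0.6039, -0.046, 0.1195]
eef_rot: [1.0, -0.016, 0.002, 0.0]
contact_force: [0.0, 0.1, -3.2]
opening: 0.427
clock: 6.5
tool_pos: [0.6002, -0.0458, 0.0986]
eef_rot: [1.0, -0.016, -0.001, 0.0]
contact_force: [-0.7, -0.1, -3.3]
opening: 0.428
top0 0.02 17 [ 0.562 -0.147  0.572 -0.127  0.048]
top0 0.06 3 [ 0.563 -0.141  0.567 -0.129  0.067]
top0 0.08 2 [ 0.561 -0.135  0.563 -0.13   0.09 ]
top0 0.09 45 [ 0.56  -0.153  0.587 -0.125  0.1  ]
top0 0.1 69 [ 0.562 -0.15   0.587 -0.127  0.11 ]
top0 0.105 14 [ 0.566 -0.143  0.579 -0.132  0.115]
top0 0.11 8 [ 0.571 -0.142  0.577 -0.136  0.12 ]
top0 0.115 9 [ 0.572 -0.142  0.577 -0.136  0.123]
side0 0.02 95 [ 0.564 -0.139  0.584 -0.124  0.05 ]
side0 0.06 32 [ 0.564 -0.138  0.584 -0.124  0.07 ]
side0 0.08 25 [ 0.562 -0.136  0.587 -0.122  0.09 ]
side0 0.09 51 [ 0.562 -0.146  0.588 -0.122  0.1  ]
side0 0.1 30 [ 0.565 -0.146  0.586 -0.128  0.11 ]
side0 0.105 15 [ 0.57  -0.139  0.58  -0.132  0.115]
side0 0.11 13 [ 0.57  -0.14   0.578 -0.132  0.12 ]
side0 0.115 8 [ 0.573 -0.14   0.578 -0.136  0.121]
[ 0.60021336 -0.04578645  0.09857005] [ 0.99950319 -0.03146076 -0.00189485] [-0.69579797 -0.14247914 -3.30771082]
```

View pics/h1.png

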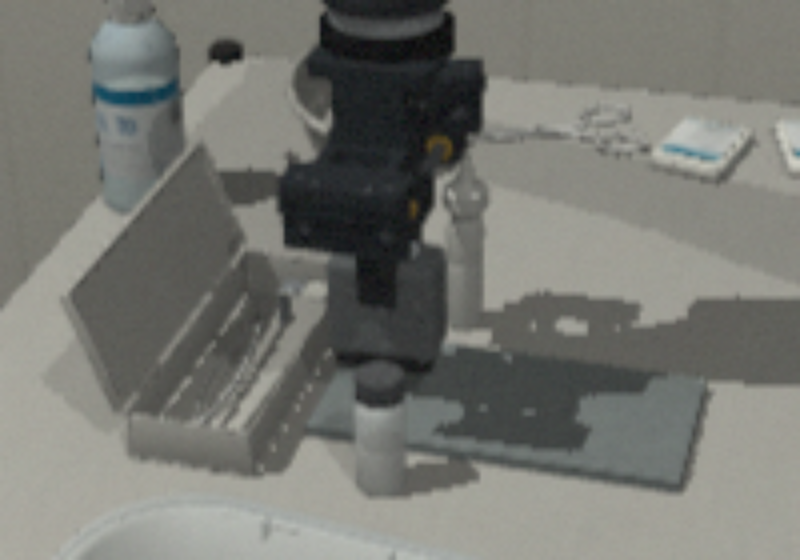

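The hook (crop 285,300) is past the front wall, above the case's interior. The dropper's tip (z 0.120, y −0.136…−0.142) lies just beyond the gripper body's edge. So I shift 6 mm to +y and lower to TCP z ≈ 0.080, which keeps the body above the tip.

```bash
python3 -m inch '[[0,0.25,0,0,25],[0,0,-0.2,0,25],[0,0,-0.2,0,25],[0,0,-0.2,0,25],[0,0,-0.14,0,25]]'; python3 -m inch '[[0,0,0,0,25],[0,0,0,0,25]]'; for i in 1 2 3 4 5 6; do python3 -m inch '[[-0.1,0.003,0,0,25],[0,0,0,0,25]]' | grep -E 'tool_pos|force'; done
```

```text
clock: 7.05
tool_pos: [0.6008, -0.0397, 0.08]
eef_rot: [1.0, -0.016, -0.0, 0.0]
contact_force: [0.2, 0.1, -3.8]
opening: 0.427
clock: 7.25
tool_pos: [0.6011, -0.0397, 0.0806]
eef_rot: [1.0, -0.016, -0.0, 0.0]
contact_force: [0.4, 0.1, -3.5]
opening: 0.428
tool_pos: [0.5982, -0.0396, 0.0809]
contact_force: [0.6, -0.4, -2.7]
tool_pos: [0.5956, -0.0394, 0.0808]
contact_force: [0.3, -0.2, -2.8]
tool_pos: [0.5931, -0.0393, 0.0807]
contact_force: [-0.6, 0.7, -4.1]
tool_pos: [0.5908, -0.0392, 0.0807]
contact_force: [0.2, 0.0, -3.6]
tool_pos: [0.5893, -0.0391, 0.0809]
contact_force: [2.7, -0.1, -4.5]
tool_pos: [0.5863, -0.0391, 0.0809]
contact_force: [2.9, 0.5, -3.2]
```

Contact shows as a step to +2.7 N, at TCP x ≈ 0.590, so the hook is engaged. I lower 2 mm for more bite and pull smoothly.

```bash
python3 -m inch '[[0,0,-0.08,0,25],[-0.05,0.002,0,0,25],[-0.1,0.003,0,0,25],[-0.15,0.005,0,0,25],[-0.2,0.006,0,0,25]]'; python3 -m inch '[[-0.2,0.006,0,0,25],[-0.2,0.006,0,0,25],[-0.2,0.006,0,0,25],[-0.2,0.006,0,0,25],[-0.2,0.006,0,0,25]]';python3 -m inch '[[-0.2,0.006,0,0,25],[-0.2,0.006,0,0,25],[-0.2,0.006,0,0,25],[-0.2,0.006,0,0,25],[-0.2,0.006,0,0,25]]';python3 -m inch '[[-0.2,0.006,0,0,25],[-0.2,0.006,0,0,25],[-0.2,0.006,0,0,25],[-0.2,0.006,0,0,25],[-0.2,0.006,0,0,25]]';python3 -m inch '[[-0.2,0.006,0,0,25],[-0.15,0.005,0,0,25],[-0.1,0.003,0,0,25],[-0.05,0.002,0,0,25],[0,0,0,0,25]]'; python3 -m inch '[[0,0,0,0,25],[0,0,0,0,25]]'; python3 - <<'E'
from h import *
t=r.get_state();print(t['tool_pos'],t['contact_force'])
for n in('side','top'):
    s=cam(n);np.savez(n+'4.npz',**s)
    im=s['pixels'][...,::-1]; cv2.imwrite('pics/p_'+n+'.png',cv2.resize(im[120:260,150:350] if n=='side' else im[120:290,170:320],None,fx=4,fy=4 if n=='side' else 4)[:600])
E
```

```text
clock: 8.95
tool_pos: [0.5735, -0.0389, 0.0788]
eef_rot: [1.0, -0.016, 0.0, 0.0]
contact_force: [2.6, -0.8, -2.3]
opening: 0.427
clock: 9.45
tool_pos: [0.5483, -0.0382, 0.0788]
eef_rot: [1.0, -0.016, 0.0, 0.0]
contact_force: [2.9, -1.8, -3.5]
opening: 0.428
clock: 9.95
tool_pos: [0.5233, -0.0374, 0.0788]
eef_rot: [1.0, -0.016, 0.0, 0.0]
contact_force: [3.2, -2.1, -2.6]
opening: 0.426
clock: 10.45
tool_pos: [0.4984, -0.0364, 0.0788]
eef_rot: [1.0, -0.016, 0.0, 0.0]
contact_force: [3.3, -2.2, -4.0]
opening: 0.425
clock: 10.95
tool_pos: [0.4861, -0.036, 0.0788]
eef_rot: [1.0, -0.016, -0.0, 0.0]
contact_force: [3.0, -1.7, -3.5]
opening: 0.429
clock: 11.15
tool_pos: [0.4864, -0.036, 0.0787]
eef_rot: [1.0, -0.016, 0.0, 0.0]
contact_force: [3.0, -1.5, -2.5]
opening: 0.428
[ 0.48637111 -0.03603845  0.07873014] [ 2.96897703 -1.51321932 -2.50879408]
```

View pics/p_side.png

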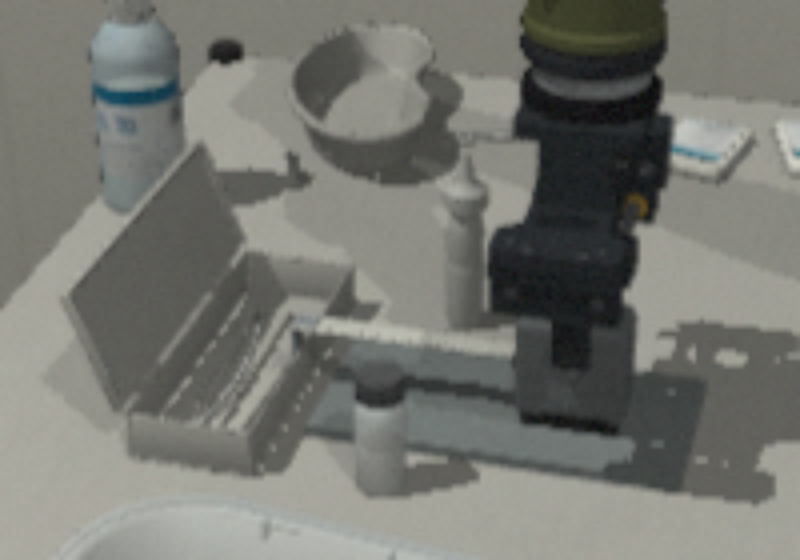

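The tape is out in a straight white ribbon, hooked over the wall at (300,330), with the vial and dropper undisturbed. A side force of −1.5 to −2 N has built up, so I check the ribbon's direction and length and whether the case moved.

```bash
python3 - <<'E'
from h import *
t=np.array([.4864,-.0360])
for nm in('top4','side4'):
    P=cloud(dict(np.load(nm+'.npz')));Z=np.nan_to_num(P[...,2]);p=P.reshape(-1,3)
    m=(p[:,0]>.53)&(p[:,0]<.648)&(abs(p[:,1]+.04)<.025)&(p[:,2]>.03)&(p[:,2]<.06);q=p[m]
    l=cv2.fitLine((q[:,:2]*1000).astype(np.float32),cv2.DIST_HUBER,0,.01,.01).ravel()
    l=l*np.sign(l[0]) if 0 else l
    a=np.degrees(np.arctan2(l[1]/l[0],1));print(nm,m.sum(),"ribbon deg",a,"y at TCP x",l[3]+(t[0]*1000-l[2])*np.tan(np.radians(a)),"y at .653",l[3]+(653-l[2])*np.tan(np.radians(a)),"z by x",[np.round(np.median(q[abs(q[:,0]-x)<.01,2]),4) for x in(.54,.58,.62,.64)])
    m=(p[:,0]>.60)&(p[:,0]<.68)&(abs(p[:,1]+.043)<.012)&(p[:,2]>.036)&(p[:,2]<.06);print("hook end x",np.percentile(p[m,0],[95,99,100]))
    if nm=='top4':
        m=np.zeros_like(Z,bool);m[120:190,188:282]=Z[120:190,188:282]>.022
        m&=~((P[...,0]<.65)); print("case+lid",cv2.minAreaRect((P[m][:,:2]*1000).astype(np.float32)))
        m=np.zeros_like(Z,bool);m[:,:]=0
for nm in('side0','side4'):
    P=cloud(dict(np.load(nm+'.npz'))).reshape(-1,3)
    m=(abs(P[:,2]-.030)<.004)&(abs(P[:,0]-.652)<.01)&(P[:,1]>-.02)&(P[:,1]<.04);q=P[m]
    print(nm,"front rim x",np.percentile(q[:,0],[5,50,95]),m.sum())
s=dict(np.load('top0.npz'));P=cloud(s);m=np.zeros(P.shape[:2],bool);m[120:190,188:282]=P[120:190,188:282,2]>.022;m&=~(P[...,0]<.65)
print("case0",cv2.minAreaRect((P[m][:,:2]*1000).astype(np.float32)))
E
```

```text
top4 191 ribbon deg -1.9177078 y at TCP x -33.211709251869614 y at .653 -38.789948 z by x [np.float64(nan), np.float64(0.0509), np.float64(0.0509), np.float64(0.0516)]
hook end x [0.65389971 0.65642412 0.65718429]
case+lid ((705.5372924804688, -45.98127746582031), (205.7113037109375, 109.92414093017578), 87.72769927978516)
side4 203 ribbon deg -0.92190933 y at TCP x -33.531285417520095 y at .653 -36.21217 z by x [np.float64(0.049), np.float64(0.0494), np.float64(0.0497), np.float64(0.0498)]
hook end x [0.65636968 0.65692225 0.6569818 ]
side0 front rim x [0.65425452 0.65545931 0.65709183] 25
side4 front rim x [0.65460873 0.6558824  0.65726106] 24
case0 ((705.9525146484375, -46.33172607421875), (205.45260620117188, 108.91398620605469), 88.25946807861328)
  return _methods._mean(a, axis=axis, dtype=dtype,
  ret = ret.dtype.type(ret / rcount)
```

The case hasn't moved, and the ribbon lies at −1 to −1.9°. I finish the last 16 mm, easing the side load with a slight −y, then lower to the board.

```bash
python3 -m inch '[[-0.15,-0.02,0,0,25],[-0.2,-0.02,0,0,25],[-0.2,0,0,0,25],[-0.1,0,0,0,25],[0,0,0,0,25]]'; python3 -m inch '[[0,0,0,0,25],[0,0,0,0,25]]' | grep -E 'pos|force'; python3 -m inch '[[0,0,-0.04,0,25],[0,0,0,0,25]]'| grep -E 'pos|force'; python3 -m inch '[[0,0,-0.04,0,25],[0,0,0,0,25]]'| grep -E 'pos|force'
```

```text
clock: 11.75
tool_pos: [0.4692, -0.0366, 0.0788]
eef_rot: [1.0, -0.015, -0.0, -0.0]
contact_force: [2.7, 0.1, -3.0]
opening: 0.428
tool_pos: [0.4702, -0.0367, 0.0787]
contact_force: [3.6, 1.5, -3.6]
tool_pos: [0.4701, -0.0368, 0.078]
contact_force: [2.0, 0.9, 1.2]
tool_pos: [0.4701, -0.0369, 0.0769]
contact_force: [2.4, 1.4, 4.2]
```

Contact with the board came at about TCP z 0.078 (board ≈ 9 mm). Now press in small steps; the net press is Fz + 3.5 N of weight.

```bash
for i in 1 2 3; do python3 -m inch '[[0,0,-0.04,0,25],[0,0,0,0,25]]'| grep -E 'pos|force'; done
```

```text
tool_pos: [0.4701, -0.0369, 0.0758]
contact_force: [2.2, 1.0, 3.9]
tool_pos: [0.4702, -0.037, 0.0748]
contact_force: [2.8, 2.3, 4.8]
tool_pos: [0.4703, -0.037, 0.0741]
contact_force: [3.0, 1.4, 8.3]
```

```bash
python3 -m inch '[[0,0,-0.03,0,25],[0,0,0,0,25]]'| grep -E 'pos|force'; python3 -m inch '[[0,0,0,0,25],[0,0,0,0,25]]'| grep -E 'pos|force'
```

```text
tool_pos: [0.4703, -0.037, 0.074]
contact_force: [1.3, 2.5, 17.2]
tool_pos: [0.4703, -0.037, 0.0741]
contact_force: [2.3, 1.9, 17.4]
```

Sole in: 4 mm of travel, then the hard stop, with Fz +17.4 N. Ease off and release.

```bash
python3 -m inch '[[0,0,0.04,0,25],[0,0,0,0,25],[0,0,0,0,25]]'| grep -E 'pos|force'; python3 -m inch '[[0,0,0,0,38],[0,0,0,0,40],[0,0,0,0,44],[0,0,0,0,50],[0,0,0,0,58]]' 5; python3 -m inch '[[0,0,0,0,60],[0,0,0,0,64],[0,0,0,0,64]]'| grep -E 'pos|force|open'
python3 - <<'E'
from h import *
s=cam('side');cv2.imwrite('pics/r1.png',cv2.resize(s['pixels'][120:260,150:350,::-1],None,fx=4,fy=4))
E
```

```text
tool_pos: [0.4703, -0.0371, 0.0742]
contact_force: [2.7, 1.0, 8.3]
clock: 14.15
tool_pos: [0.469, -0.0371, 0.0737]
eef_rot: [1.0, -0.016, -0.001, 0.0]
contact_force: [-0.2, 0.5, -0.5]
opening: 0.631
tool_pos: [0.4698, -0.037, 0.074]
contact_force: [-0.7, -0.5, 0.5]
opening: 0.725
```

View pics/r1.png

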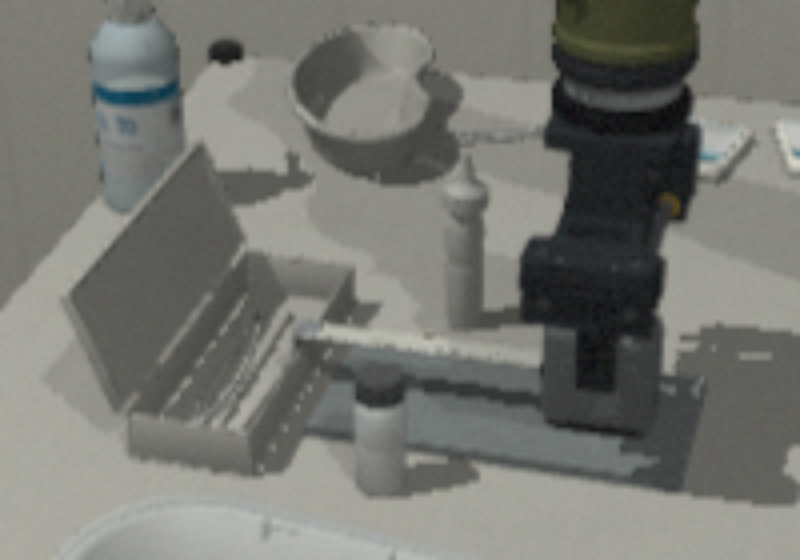

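The gripper is open and unloaded, and the tape is standing on the board with the hook still over the wall at (305,330). Now retract straight up and check.

```bash
python3 -m inch '[[0,0,0.2,0,66],[0,0,0.5,0,66],[0,0,1,0,66],[0,0,1,0,66],[0,0,1,0,66]]' | grep -E 'pos|force'; python3 -m inch '[[0,-0.8,0.8,0,66],[0,-1,0.5,0,66],[0,-1,0,0,66],[0,-1,0,0,66],[0,-1,0,0,66]]'| grep -E 'pos|force'; python3 -m inch '[[0,-1,0,0,66],[0,-1,0,0,66],[0,-0.5,0,0,66],[0,0,0,0,66],[0,0,0,0,66]]'| grep -E 'pos|force|clock'
python3 - <<'E'
from h import *
for n in('side','top'):
    s=cam(n);np.savez(n+'5.npz',**s);p=cloud(s).reshape(-1,3)
    b=(p[:,0]>.4)&(p[:,0]<.55)&(abs(p[:,1]+.036)<.06)
    q=p[b&(p[:,2]>.055)];print(n,"shell",cv2.minAreaRect((q[:,:2]*1000).astype(np.float32)),"z",np.percentile(q[:,2],[50,95]))
    m=(p[:,0]>.515)&(p[:,0]<.67)&(abs(p[:,1]+.04)<.02)&(p[:,2]>.034)&(p[:,2]<.056);q=p[m]
    l=cv2.fitLine((q[:,:2]*1000).astype(np.float32),cv2.DIST_HUBER,0,.01,.01).ravel()
    print(" ribbon",m.sum(),"x",np.percentile(q[:,0],[0,1,99,100]),"deg",np.degrees(np.arctan(l[1]/l[0])),"z",np.median(q[:,2]))
    for nm,c in(("vial",(.582,.0446)),("dropper",(.574,-.138))):
        q=p[(abs(p[:,0]-c[0])<.03)&(abs(p[:,1]-c[1])<.03)&(p[:,2]>.05)];print(" ",nm,cv2.minAreaRect((q[:,:2]*1000).astype(np.float32))[0])
    if n=='top': cv2.imwrite('pics/f.png',cv2.resize(s['pixels'][120:290,170:330,::-1],None,fx=3.5,fy=3.5))
P=cloud(s);m=np.zeros(P.shape[:2],bool);m[120:190,188:282]=P[120:190,188:282,2]>.022;m&=~(P[...,0]<.65)
print("case",cv2.minAreaRect((P[m][:,:2]*1000).astype(np.float32)))
E
```

```text
tool_pos: [0.4697, -0.0371, 0.1684]
contact_force: [-0.0, -0.4, 0.4]
tool_pos: [0.4697, -0.158, 0.2003]
contact_force: [-0.2, 0.2, 0.3]
clock: 16.0
tool_pos: [0.4698, -0.2184, 0.1992]
contact_force: [0.5, -0.3, -0.4]
side shell ((472.25726318359375, -34.16560363769531), (41.747764587402344, 65.45992279052734), 88.66082763671875) z [0.07353153 0.07778335]
 ribbon 248 x [0.51504418 0.51671216 0.65720362 0.65772712] deg -0.20973216 z 0.0444570772713922
  vial (583.47021484375, 47.463218688964844)
  dropper (574.5989379882812, -133.89564514160156)
top shell ((472.2323303222656, -35.949798583984375), (65.69805145263672, 39.36545944213867), 2.014190673828125) z [0.07685208 0.07971867]
 ribbon 380 x [0.51628257 0.51660013 0.65534512 0.65654241] deg -1.0412244 z 0.045513511347843094
  vial (582.76953125, 44.03987503051758)
  dropper (573.6903686523438, -138.0712890625)
case ((705.0706787109375, -46.06620788574219), (205.68507385253906, 110.65982055664062), 87.91439819335938)
```

View pics/f.png

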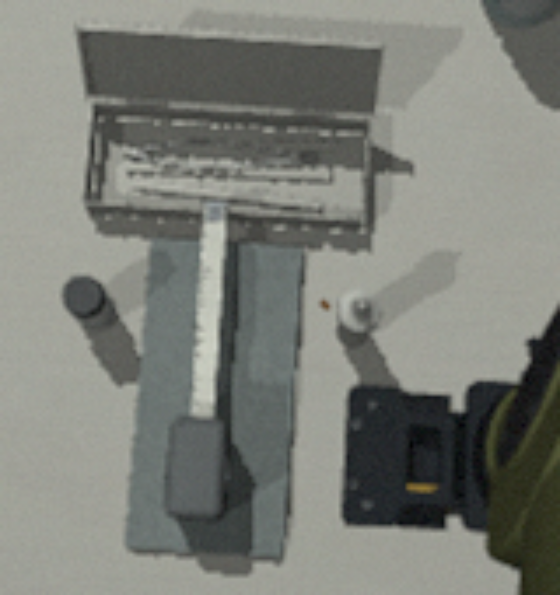

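The top view shows the shell at (197,467) on the board, the ribbon straight to the hook at (213,210) inside the front wall, the vial and dropper unmoved, and the gripper clear.

```bash
python3 -c "
from plant import r
print(r.finish_job())"
```

```text
the job is handed in; nothing more can be done
None
```

The tape measure is hooked over the case's front wall from inside, drawn out to about 15 cm, and locked on the board. I released it, moved the gripper clear, and handed the job in at about 16 s on the clock.

**Checks that came out as wanted:**
- **Tape length:** arm travel from hook contact was 120 mm, which means 15 cm showing. Camera depth after release gave about 150 mm from nose to hook, and the tape stayed out.
- **Lock:** the sole gave way over about 4 mm to a hard stop. The shell top at about 0.077 m fits a locked sole on a board roughly 9 mm high.
- **Case, vial and dropper:** the case and both bystanders are where they started, to within 1–2 mm in the top view. The side view put the dropper's and vial's centres 3–4 mm off in y; I put that down to seeing them from one side.

**Checks that were off or disagreed:**
- **Press force:** it read 17.4 N at the wrist. Counting the tape's own weight, the board may have felt about 21 N, slightly over the 20 N limit, for about 0.3 s.
- **Side force:** about 2 N of sideways force built up during the pull. I eased it with a 1 mm correction.
- **Strip position:** the strip lies about 6–8 mm left of the board's centre line. I shifted it about 6 mm so the gripper would clear the dropper's tip.
- **Ribbon direction:** it measured −0.2° in the side view and −1.0° in the top view, against the case's −1.8°.

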